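# Restock the bench glove holder

### The arm

A 6-joint arm with a two-finger parallel gripper is mounted at the origin on the work surface. World frame = base frame: x ahead of the robot, y to its left, z up, the work surface at z = 0. Lengths are in mm, angles in rad, forces in N, time in s.
With the tool pointing down it reaches from about 275 to 850 mm from the base axis. Payload 19 kg.
Tool frame: the origin (TCP) lies midway between the tips of the shut fingers; the grasp point (between the pads) lies 19 mm behind it; z points along the fingers, y is the direction in which the jaws open and shut (so a half turn about z gives the same grasp; the last joint's range is limited). The gripper opens to 85 mm and grips with 20 to 120 N. Pads are 22 mm wide; open, the fingers measure 114 mm over their backs; the gripper's body (76 mm by 85 mm) begins 54 mm behind the grasp point. The pads swing forward as they close: fully open they stand 13 mm farther back than shut.
Start: joints at [1.002, 0.15, 1.437, -0, 1.554, -0.134], TCP at [242.206, 521.466, 231.267] pointing down, gripper open.
Joint ranges: [-2.8, 2.8], [-0.68, 2.1], [0.12, 2.68], [-1.39, 4.53], [0.16, 2.79], [-2.81, 2.81]. Speed limits (rad/s): [1.89, 1.89, 2.22, 3.01, 3.01, 3.01].

### API

Orientations are given as [roll, pitch, yaw] about the fixed x, y, z axes, in that order (R = Rz(yaw) Ry(pitch) Rx(roll)).
In Python, from rig import manip gives the robot as it stands.
- The arm moves only by the shell command python3 -m inch 'ROWS'. ROWS is JSON, a list of rows, each a list of 5 numbers: the finger opening in m, from 0 to 0.0854, then the shift along the tool's x, y, z in m, then the turn about the tool's z in rad. In form: [[claw, tx, ty, tz, spin], ...]. A call has 1 to 8 rows; each row shifts and turns the commanded pose from where the row before left it, along the tool's axes as they then stand; what a row does not reach is not made up. A row lasts 1/10 s, in which the tool goes at most 50 mm and 8.59 degrees, less where a joint would pass 70% of its speed; a pose out of reach is approached as far as the arm can. A call is refused whole if a number of a shift passes 0.05 or a number of a turn 0.15, either way. A call with a gripper value outside its range is refused whole. The fingers move at their own pace and stop on an object; the grip force is fixed at half the most. Time passes only in rows, so rows that do not move let the fingers close. It gives the time, the measured TCP pose, the force and the opening at its end, in the units of the state.
- manip.get_state(): the state, without advancing time (a new reading comes with each control period).
- manip.grab_frame(name): name is "scene" or "top"; returns a dict with "img" (384x512x3 uint8, blue, green, red), "fx", "fy", "cx", "cy" (pixels), "R" (3x3) and "t" (3): a world point X has camera coordinates R X + t. Camera axes: x right, y down, z forward; pixel columns grow to the right and rows downward; lengths in mm; the calibration is good to about 2 mm. A picture is of the moment at which its call begins. There is no depth.
- manip.finish_job(): hands the job in, once; it reports no verdict.
The state is a dict: "t": time; "joint_positions": joint angles; "joint_velocities": joint speeds; "joint_torque": joint torques, N m; "tcp_pos": TCP position; "orientation": TCP orientation; "force": force on the tool from outside, world axes, zero at the start; "ft_torque": the same for the moment, N m; "gripper_width": opening from 0.0 (shut) to 1.0 (fully open).
Only numpy, scipy, OpenCV 4.12 (cv2) and the standard library are available. Lean on these libraries where they do the work, as an engineer would, in place of code of your own. Each camera call takes 0.05 s, during which the arm holds its last target. There are 200 camera calls.

### The job

Load the new carton of gloves into the holder on the bench: set aside the one container that stands in the way in front of the loading board, tip the carton over onto its back on the board so that its glove opening faces up, and slide it under the hold-down bar until it is straight and fully home against the end stop. The container must stand upright on the bench again; leave the tip box and the other two containers where they stand.

Things in the scene. Friction and masses are not known exactly. Their poses are not given: they have to be found in the camera images.
- holder: Glove-carton holder, fixed. Origin: centre of its loading board's front edge, at bench level; +x is the loading direction (roughly away from the robot), y left, z up. White board 304 mm long (x 0 to 304), 150 wide, 8 thick: its front edge is a plain 8 mm step up from the bench, blocking the foot of a box stood against it. Nothing else stands on the board ahead of x = 181 mm.
- slot (a point): Entrance of the slot, on the board's surface at x = 205 mm, y = 0 in the holder, axes as the holder's. Two upright aluminium cheeks, 111 mm apart inside, tops 82 mm above the bench, run from here to x = 302 mm. Ahead of it, from x = 181 mm, both cheeks flare outwards to a mouth about 138 mm wide inside.
- bar (a point): Middle of the underside of the fixed hold-down bar, a 10 mm steel rod across the slot from cheek to cheek at x = 243 mm in the holder. Underside 67 mm above the bench (59 mm above the board), top 77 mm above the bench.
- stop (a point): Middle of the face of the aluminium end stop that closes the slot, at x = 287 mm in the holder, 25 mm above the board; its top is 58 mm above the bench. Axes as the holder's.
- carton_c (a point): Centre of the loose glove carton: white card, blue bands by its foot, 55 (x) by 105 (y) by 200 mm (z, foot to top), 0.22 to 0.37 kg. It starts upright left or right of the holder. The pale-blue oval opening is on its 105 x 200 front, the -x side, facing the robot's side at the start (yaw within 1 rad); a blue strip on the top end marks that side. Loaded: centre at x 187, y 0, z 35.5 mm in the holder.
- beaker_c (a point): Green plastic beaker, empty, 52 mm wide at the rim, tapering to 42 mm at the foot, 70 mm tall; this point is its centre, 35 mm above its foot. Loose, 50 g, upright, z up.
- bottle_c (a point): Amber reagent bottle with a black cap, body 54 mm in diameter up to 55 mm height, narrower above, 90 mm tall; this point is on its axis, 45 mm above its foot. Loose, 160 g, upright, z up.
- jar_c (a point): White plastic jar with a red lid, 58 mm in diameter, 72 mm tall; this point is on its axis, 36 mm above its foot. Loose, 120 g, upright, z up. Of beaker, bottle and jar one, not always the same, stands 45 to 70 mm in front of the board's front edge, in the way; the other two stand close beside the board, left and right.
- tipbox: Yellow pipette-tip box with a clear lid, 80 (x) by 120 (y) by 58 mm high, closed, loose; origin at the centre of its underside. It stands on the bench on the side of the holder where the carton is not, and stays there.

How it is judged (in metres and radians):
On the way:
1. the carton lies on its back on the loading board, opening up, its leading end not yet under the bar (angle between carton_c's own x axis and vertical above 3 rad and x of carton_c in the frame of holder between 0 and 0.135 m and y of carton_c in the frame of holder between -0.04 and 0.04 m and z of carton_c in the frame of holder below 0.043 m), for 0.2 s.
At the end, for the whole second after the job is handed in: The carton lies flat on its back on the board, opening up, straight in the slot under the bar and within 6 mm of the end stop; beaker, bottle and jar stand upright on the bench itself (not on the holder); nothing is held (x of carton_c in the frame of holder above 0.181 m and y of carton_c in the frame of holder between -0.007 and 0.007 m and z of carton_c in the frame of holder between 0.031 and 0.041 m and angle between carton_c's own x axis and vertical above 3.05 rad and angle between the z axis of carton_c and the x axis of holder, either way round below 0.07 rad and angle between each of beaker_c, bottle_c, jar_c's own z axis and vertical below 0.15 rad and height (world z) of beaker_c between 0.029 and 0.041 m and height (world z) of bottle_c between 0.039 and 0.051 m and height (world z) of jar_c between 0.03 and 0.042 m); the robot touches nothing.
It fails at once if the beaker is tipped (angle between beaker_c's own z axis and vertical above 0.6 rad).
It fails at once if the bottle is tipped (angle between bottle_c's own z axis and vertical above 0.6 rad).
It fails at once if the jar is tipped (angle between jar_c's own z axis and vertical above 0.6 rad).
It fails at once if the tip box is moved more than 20 mm (distance of tipbox from where it was at the start of the episode above 0.02 m).
It fails at once if more than one of beaker, bottle and jar is moved from its place (over 30 mm) (distance of each of beaker_c, bottle_c from where it was at the start of the episode above 0.03 m or distance of each of beaker_c, jar_c from where it was at the start of the episode above 0.03 m or distance of each of bottle_c, jar_c from where it was at the start of the episode above 0.03 m).
It also fails if it takes over 72 s, if anything falls off the work surface, if the arm or the gripper's body presses on something with over 40 N, if the wrist force passes 120 N, or if a joint passes its speed limit or range.

## Working session

There is one attempt and no reset: what is moved stays moved. The work goes in short steps, Python scripts to look and compute and a shell command to move; the robot and the scene stay as the last step left them, time stands still between calls to the robot, and variables do not carry over. Pictures are saved under pics/ and viewed, about 8 in all and at most 12, crops included, and the job is handed in when it is done.

```bash
mkdir -p pics; ls
python3 - <<'E'
from rig import manip
import cv2,numpy as np,pickle
s=manip.get_state();print(s)
f={}
for n in("scene","top"):
    f[n]=manip.grab_frame(n);cv2.imwrite(f"pics/{n}0.png",f[n]["img"])
    print(n,f[n]["fx"],f[n]["cx"],f[n]["cy"],np.round(f[n]["R"],3).tolist(),f[n]["t"], (-np.array(f[n]["R"]).T@f[n]["t"]).round())
pickle.dump(f,open("f0.pkl","wb"))
cv2.imwrite("pics/both0.png",np.vstack([f["scene"]["img"],f["top"]["img"]])[:, :])
E
```

```text
pics
{'t': 0.0, 'joint_positions': array([ 1.00200500e+00,  1.50958266e-01,  1.43801494e+00,  6.60560808e-06,
        1.55377085e+00, -1.34010219e-01]), 'joint_velocities': array([-0.00096521,  0.00134065,  0.00025584,  0.00136138, -0.00090763,
        0.00043584]), 'joint_torque': array([-5.31910828e-04, -7.13061690e+01, -5.70881832e+01, -2.83422787e-04,
        8.83346511e-03, -7.13099007e-05]), 'tcp_pos': array([242.09105014, 521.29453848, 230.69925895]), 'orientation': array([-3.14045246e+00, -1.60383227e-04,  2.70681134e+00]), 'force': array([-0.15464681,  0.37675375, -0.46314845]), 'ft_torque': array([-0.03537579, -0.00037181, -0.02545907]), 'gripper_width': 1.0006546694167346}
scene 489.1892307477685 258.3824413533494 194.4208423770349 [[-0.091, 0.996, 0.001], [0.848, 0.078, -0.524], [-0.522, -0.047, -0.852]] [  38.89899042 -438.60913749 1753.22997449] [1290.   77. 1264.]
top 423.6983568379831 255.7637345378301 191.95279321634135 [[-0.018, -1.0, 0.015], [-0.997, 0.017, -0.077], [0.077, -0.017, -0.997]] [7.07766560e-01 6.29478683e+02 1.35484978e+03] [ 523.   13. 1399.]
```

View pics/scene0.png

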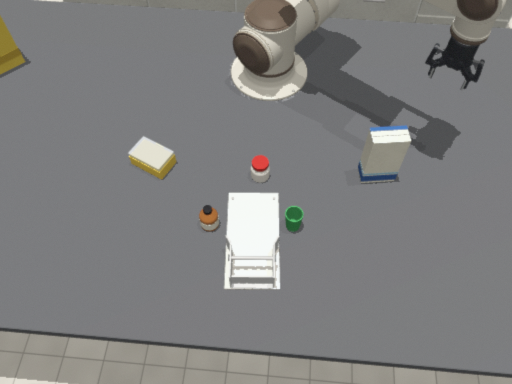

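View pics/top0.png

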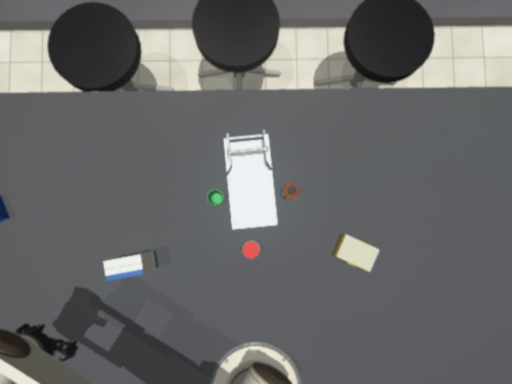

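The scene view shows the red-lidded jar (260,168) standing in front of the board (253,240). The beaker is at (293,218), the bottle at (209,218), the carton at (384,155) and the tip box at (153,157). The top view agrees: jar at (251,250), board at (250,185), carton's blue strip at (124,274).

```bash
cat > h.py <<'E'
import cv2,numpy as np
from rig import manip
def pt(f,px,z):
    d=np.array(f["R"]).T@[(px[0]-f["cx"])/f["fx"],(px[1]-f["cy"])/f["fy"],1]
    c=-np.array(f["R"]).T@np.array(f["t"]); return (c+d*(z-c[2])/d[2])[:2]
def mask(f,lo,hi,roi=None):
    m=cv2.inRange(cv2.cvtColor(f["img"],cv2.COLOR_BGR2HSV),lo,hi)
    if roi:
        k=np.zeros_like(m);x0,y0,x1,y1=roi;k[y0:y1,x0:x1]=255;m&=k
    return m
def big(m):
    return max(cv2.findContours(m,cv2.RETR_EXTERNAL,cv2.CHAIN_APPROX_NONE)[0],key=cv2.contourArea)
def rect(f,c,z):
    p=np.array([pt(f,q[0],z) for q in c],np.float32); return cv2.minAreaRect(p),p
E
python3 - <<'E'
from h import *
import pickle
f=pickle.load(open("f0.pkl","rb"));t=f["top"];s=f["scene"]
def show(n,f,m,z):
    c=big(m);r,p=rect(f,c,z);M=cv2.minEnclosingCircle(p);print(n,np.round(r[0]),np.round(r[1]),round(r[2],1),"circ",np.round(M[0]),round(M[1],1),cv2.contourArea(c));return c
show("jar top",t,mask(t,(0,120,80),(6,255,255),(230,230,275,270)),72)
show("jar sc",s,mask(s,(0,120,80),(6,255,255),(245,150,280,175)),72)
show("beaker top",t,mask(t,(45,80,40),(80,255,255)),70)
show("bottle top",t,mask(t,(3,80,30),(20,255,255),(275,175,310,205)),50)
show("cap sc",s,mask(s,(0,0,0),(180,255,40),(198,202,219,216)),88)
show("carton white top",t,mask(t,(0,0,150),(180,60,255),(95,245,147,285)),200)
show("carton blue top",t,mask(t,(100,100,50),(130,255,255),(95,245,147,285)),200)
c=show("board",t,mask(t,(0,0,110),(180,60,255),(215,120,285,235)),8)
e=cv2.approxPolyDP(cv2.convexHull(c),3,True)[:,0];print([(q.tolist(),pt(t,q,8).round().tolist()) for q in e])
show("tip",t,mask(t,(15,30,100),(40,255,255),(325,225,390,280)),58)
# front edge and side edges by line fit of board pixels
m=mask(t,(0,0,110),(180,60,255),(215,120,285,240))
L=[];Rr=[]
for v in range(180,222):
    u=np.flatnonzero(m[v]);L.append(pt(t,(u[0]-.5,v),8));Rr.append(pt(t,(u[-1]+.5,v),8))
F=[]
for u in range(236,274):
    F.append(pt(t,(u,np.flatnonzero(m[:,u])[-1]+.5),8))
for n,P in(("L",L),("R",Rr),("F",F)):
    vx,vy,x,y=cv2.fitLine(np.array(P,np.float32),cv2.DIST_HUBER,0,.1,.1).ravel();print(n,vx,vy,x,y)
a=t["img"][120:290,90:320];cv2.imwrite("pics/c1.png",cv2.resize(a,None,fx=3.4,fy=3.4,interpolation=cv2.INTER_CUBIC))
E
```

```text
jar top [447.  10.] [47. 46.] 88.9 circ [446.  10.] 25.1 187.0
jar sc [448.   7.] [55. 48.] 5.2 circ [449.   5.] 28.8 193.5
beaker top [613. 120.] [51. 49.] 44.2 circ [613. 120.] 26.3 198.5
bottle top [ 630. -121.] [48. 48.] 89.0 circ [ 630. -122.] 25.8 182.0
cap sc [ 642. -120.] [ 2. 11.] 26.6 circ [ 641. -120.] 5.7 0.0
carton white top [419. 368.] [ 43. 107.] 9.0 circ [418. 368.] 55.5 552.0
carton blue top [390. 364.] [ 12. 102.] 9.3 circ [390. 364.] 51.4 126.0
board [674.   3.] [331. 177.] 5.4 circ [673.   8.] 178.0 4579.5
[([264, 128], [844.0, -42.0]), ([269, 134], [823.0, -58.0]), ([279, 186], [649.0, -88.0]), ([278, 225], [521.0, -81.0]), ([231, 230], [507.0, 73.0]), ([222, 138], [812.0, 98.0]), ([226, 132], [832.0, 85.0])]
tip [ 430. -319.] [121.  85.] 63.9 circ [ 431. -321.] 70.0 255.0
L 0.99581707 0.0913693 599.0403 84.32343
R 0.99982816 -0.01853867 594.6011 -84.8436
F 0.08375152 -0.99648666 511.06097 -4.714303
```

View pics/c1.png

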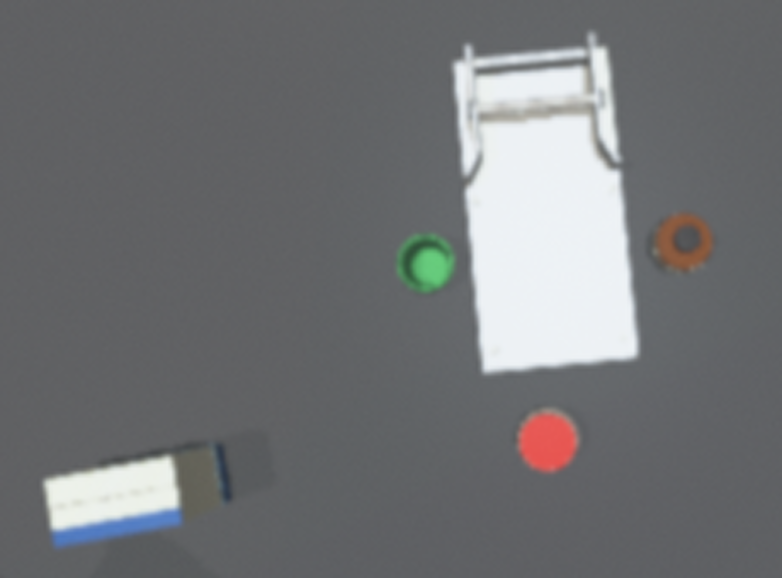

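```bash
cat >> h.py <<'E'
def go(x,y,z,yaw=None):
    s=manip.get_state();p=s["tcp_pos"];w=s["orientation"][2]
    if yaw is not None: print("spin",round((w-yaw+np.pi)%(2*np.pi)-np.pi,3))
    d=np.array([x,y,z])-p;c,n=np.cos(w),np.sin(w)
    print("t",round(s["t"],2),"tcp",p.round(1),"yaw",round(w,3),"tool d mm",np.round([c*d[0]+n*d[1],n*d[0]-c*d[1],-d[2]],1),"F",s["force"].round(1),"w",round(s["gripper_width"],3))
E
python3 -m inch '[[0.0854,0,0,0,0.15],[0.0854,0,0,0,0.15],[0.0854,0,0,0,0.15],[0.0854,0,0,0,0.15],[0.0854,0,0,0,0.15],[0.0854,0,0,0,0.15],[0.0854,0,0,0,0.149],[0.0854,0,0,0,0]]'
python3 -c "
from h import *
go(447.5,8.5,230,1.658)
import pickle
f=pickle.load(open('f0.pkl','rb'));t=f['top']
m=mask(t,(0,0,110),(180,60,255),(215,120,285,240))
for v in range(172,230,4):
    u=np.flatnonzero(m[v]);print(v,pt(t,(u[0]-.5,v),8).round(),pt(t,(u[-1]+.5,v),8).round())
"
```

```text
t: 0.9
tcp_pos: [242.2, 521.4, 231.0]
orientation: [-3.141, 0.001, 1.655]
force: [-0.5, 0.3, -0.3]
gripper_width: 1.002
spin -0.003
t 0.9 tcp [242.2 521.4 231. ] yaw 1.655 tool d mm [-528.3  161.6    1. ] F [-0.5  0.3 -0.3] w 1.002
172 [698.  92.] [696. -80.]
176 [685.  88.] [682. -80.]
180 [672.  89.] [669. -86.]
184 [659.  89.] [656. -86.]
188 [646. 125.] [642. -86.]
192 [632.  86.] [629. -82.]
196 [619.  83.] [616. -85.]
200 [606.  99.] [603. -85.]
204 [593. 109.] [590. -81.]
208 [579.  83.] [576. -88.]
212 [566.  83.] [563. -84.]
216 [553.  77.] [550. -84.]
220 [540.  77.] [537. -83.]
224 [527.  77.] [524. -83.]
228 [514.  74.] [512. -21.]
```

```bash
python3 -m inch '[[0.0854,-0.048,0.0147,0,0],[0.0854,-0.048,0.0147,0,0],[0.0854,-0.048,0.0147,0,0],[0.0854,-0.048,0.0147,0,0],[0.0854,-0.048,0.0147,0,0],[0.0854,-0.048,0.0147,0,0],[0.0854,-0.048,0.0147,0,0],[0.0854,-0.048,0.0147,0,0]]' >/dev/null
python3 -m inch '[[0.0854,-0.048,0.0147,0,0],[0.0854,-0.048,0.0147,0,0],[0.0854,-0.048,0.0147,0,0],[0.0854,0,0,0.04,0],[0.0854,0,0,0.04,0],[0.0854,0,0,0,0]]'
python3 -c "
from h import *
go(447.5,8.5,27,1.658)
import pickle
f=pickle.load(open('f0.pkl','rb'));t=f['top']
m=mask(t,(0,0,175),(180,60,255),(215,120,285,240))
A=[];B=[];F=[]
for v in range(172,224,1):
    u=np.flatnonzero(m[v]);A.append(pt(t,(u[0]-.5,v),8));B.append(pt(t,(u[-1]+.5,v),8))
for u in range(236,274): F.append(pt(t,(u,np.flatnonzero(m[:,u])[-1]+.5),8))
for P in(A,B,F):
    vx,vy,x,y=cv2.fitLine(np.array(P,np.float32),cv2.DIST_HUBER,0,.1,.1).ravel();print(vx,vy,x,y, np.arctan2(vy,vx), y-vy/vx*(x-511))
"
```

```text
t: 2.3
tcp_pos: [446.0, 11.4, 147.1]
orientation: [-3.134, -0.002, 1.661]
force: [0.0, 0.2, 0.5]
gripper_width: 0.999
spin 0.003
t 2.3 tcp [446.   11.4 147.1] yaw 1.661 tool d mm [ -3.1   1.2 120.1] F [0.  0.2 0.5] w 0.999
0.996993 0.07749171 610.20935 79.03996 0.07756948 71.32887
0.99667275 0.08150744 612.08295 -73.08441 0.081597954 -81.35093
0.07699701 -0.99703133 515.483 -4.5062504 -1.493723 53.54357
```

```bash
python3 -m inch '[[0.0854,-0.003,0.001,0.03,0],[0.0854,0,0,0.03,0],[0.0854,0,0,0.03,0],[0.0854,0,0,0.032,0],[0.0854,0,0,0,0],[0.05,0,0,0,0],[0.05,0,0,0,0],[0.05,0,0,0,0]]' 
python3 -m inch '[[0.05,0,0,0,0],[0.05,0,0,-0.005,0],[0.05,0,0,-0.015,0],[0.05,0,0,-0.02,0],[0.05,0,0,0,0]]'; python3 -c "
from h import *
go(430,-150,60,1.65)"
```

```text
t: 3.1
tcp_pos: [451.0, 8.6, 32.2]
orientation: [3.138, 0.001, 1.659]
force: [-6.8, 1.7, 20.1]
gripper_width: 0.636
t: 3.6
tcp_pos: [451.3, 8.5, 72.7]
orientation: [3.137, 0.001, 1.658]
force: [0.2, 0.3, -1.1]
gripper_width: 0.636
spin 0.008
t 3.6 tcp [451.3   8.5  72.7] yaw 1.658 tool d mm [-156.   -35.1   12.7] F [ 0.2  0.3 -1.1] w 0.636
```

```bash
python3 -m inch '[[0.05,-0.03,-0.007,0,0],[0.05,-0.04,-0.009,0,0],[0.05,-0.04,-0.009,0,0],[0.05,-0.03,-0.007,0,0],[0.05,-0.016,-0.003,0.01,0],[0.05,0,0,0.015,0],[0.05,0,0,0.01,0],[0.05,0,0,0.003,0]]' ;python3 -m inch '[[0.05,0,0,0,0]]'
```

```text
t: 4.4
tcp_pos: [427.9, -150.0, 31.7]
orientation: [-3.14, 0.001, 1.659]
force: [-25.4, 2.6, 59.6]
gripper_width: 0.638
t: 4.5
tcp_pos: [428.2, -149.8, 32.0]
orientation: [-3.141, 0.001, 1.659]
force: [-7.0, -0.6, 11.9]
gripper_width: 0.639
```

```bash
python3 -m inch '[[0.05,0,0,-0.0005,0],[0.0854,0,0,0,0],[0.0854,0,0,0,0],[0.0854,0,0,0,0],[0.0854,0,0,-0.02,0],[0.0854,0,0,-0.04,0],[0.0854,0,0,-0.05,0],[0.0854,0,0,-0.05,0]]';python3 -m inch '[[0.0854,0,0,-0.05,0],[0.0854,0,0,-0.02,0],[0.0854,0,0,0,0]]'
python3 -c "
from h import *
go(412,367,270,1.726)
f=manip.grab_frame('top');
for n,m,z in(('jar',mask(f,(0,120,80),(6,255,255),(270,220,325,290)),72),('white',mask(f,(0,0,165),(180,60,255),(95,245,147,285)),200),('blue',mask(f,(100,100,50),(130,255,255),(95,245,147,285)),200)):
    print(n,rect(f,big(m),z)[0])
"
```

```text
t: 5.3
tcp_pos: [427.8, -149.4, 193.5]
orientation: [-3.141, -0.0, 1.658]
force: [1.1, 0.2, -0.3]
gripper_width: 0.997
t: 5.6
tcp_pos: [429.2, -150.1, 265.0]
orientation: [3.137, 0.003, 1.658]
force: [-0.1, -0.5, -1.2]
gripper_width: 0.999
spin -0.068
t 5.6 tcp [ 429.2 -150.1  265. ] yaw 1.658 tool d mm [516.7  27.9  -5. ] F [-0.1 -0.5 -1.2] w 0.999
jar ((442.3990783691406, -129.8755645751953), (2.1882359981536865, 6.5865044593811035), 43.48226547241211)
white ((418.82305908203125, 367.6844787597656), (42.52336883544922, 105.56815338134766), 9.402892112731934)
blue ((390.2505187988281, 363.5922546386719), (11.976188659667969, 102.3841323852539), 9.340622901916504)
```

```bash
python3 -m inch '[[0.0854,0.05,0,0,0],[0.0854,0.05,0,0,0],[0.0854,0.05,0,0,0],[0.0854,0.05,0,0,0],[0.0854,0.05,0,0,0],[0.0854,0.05,0,0,0],[0.0854,0.05,0,0,0],[0.0854,0.05,0,0,0]]' >/dev/null;python3 -m inch '[[0.0854,0.05,0.014,0,0],[0.0854,0.05,0.014,0,0],[0.0854,0.016,0,0,-0.076],[0.0854,0,0,0,0],[0.0854,0,0,0,0]]'
python3 -c "
from h import *
go(412,366.7,165,1.734)
f=manip.grab_frame('top')
print(rect(f,big(mask(f,(0,120,80),(6,255,255),(270,220,325,290))),72)[0])
"
```

```text
t: 6.95
tcp_pos: [410.2, 362.7, 260.3]
orientation: [-3.139, 0.001, 1.733]
force: [0.2, -0.7, 0.5]
gripper_width: 1.0
spin -0.001
t 6.95 tcp [410.2 362.7 260.3] yaw 1.733 tool d mm [ 3.7  2.4 95.3] F [ 0.2 -0.7  0.5] w 1.0
((429.7317810058594, -148.28225708007812), (46.78885269165039, 49.439231872558594), 88.57263946533203)
```

```bash
python3 -m inch '[[0.0854,0.004,0.002,0.03,0],[0.0854,0,0,0.03,0],[0.0854,0,0,0.03,0],[0.0854,0,0,0.02,0],[0.0854,0,0,0,0],[0.045,0,0,0,0],[0.045,0,0,0,0],[0.045,0,0,0,0]]' 
python3 -m inch '[[0.045,0,0,0,0],[0.045,0,0,0,0]]'; python3 -m inch '[[0.045,0,0,-0.01,0],[0.045,0,0,-0.03,0],[0.045,0,0,-0.04,0],[0.045,0,0,-0.03,0],[0.045,0,0,0,0],[0.045,0,0,0,0]]'; python3 -c "
from h import *
go(412,366.7,165,1.650)"
```

```text
t: 7.8
tcp_pos: [412.4, 367.4, 153.5]
orientation: [3.14, -0.001, 1.733]
force: [-2.4, -0.3, 9.4]
gripper_width: 0.635
t: 8.0
tcp_pos: [412.4, 367.4, 153.5]
orientation: [3.14, -0.001, 1.734]
force: [-2.1, -1.0, 6.7]
gripper_width: 0.643
t: 8.6
tcp_pos: [412.0, 367.2, 262.6]
orientation: [3.14, -0.0, 1.734]
force: [0.4, 0.1, -2.4]
gripper_width: 0.637
spin 0.084
t 8.6 tcp [412.  367.2 262.6] yaw 1.734 tool d mm [-0.5 -0.1 97.6] F [ 0.4  0.1 -2.4] w 0.637
```

```bash
python3 -m inch '[[0.045,0,0,0,0.084],[0.045,-0.03,0.004,0,0],[0.045,-0.045,0.004,0,0],[0.045,-0.045,0.005,0,0],[0.045,-0.045,0.005,0,0],[0.045,-0.045,0.005,0,0],[0.045,-0.045,0.005,0,0],[0.045,-0.045,0.005,0,0]]' >/dev/null; python3 -m inch '[[0.045,-0.04,0.004,0,0],[0.045,-0.028,0.003,0.02,0],[0.045,0,0,0.02,0],[0.045,0,0,0.02,0],[0.045,0,0,0.02,0],[0.045,0,0,0,0],[0.045,0,0,0,0]]'
python3 - <<'E'
from h import *
go(484,-7.5,153.5,1.650)
for n in("scene","top"):
    f=manip.grab_frame(n);cv2.imwrite(f"pics/{n}1.png",f["img"])
    if n=="scene": a=f["img"][110:310,160:340]
    else: b=f["img"][110:290,190:310]
cv2.imwrite("pics/c2.png",np.hstack([cv2.resize(a,(495,550)),cv2.resize(b,(300,450)) if 0 else cv2.copyMakeBorder(cv2.resize(b,(300,450)),0,100,0,0,cv2.BORDER_CONSTANT)]))
E
```

```text
t: 10.1
tcp_pos: [480.6, 3.5, 181.7]
orientation: [-3.14, -0.0, 1.65]
force: [0.9, 0.5, -0.9]
gripper_width: 0.639
spin -0.0
t 10.1 tcp [480.6   3.5 181.7] yaw 1.65 tool d mm [-11.3   2.5  28.2] F [ 0.9  0.5 -0.9] w 0.639
```

View pics/c2.png

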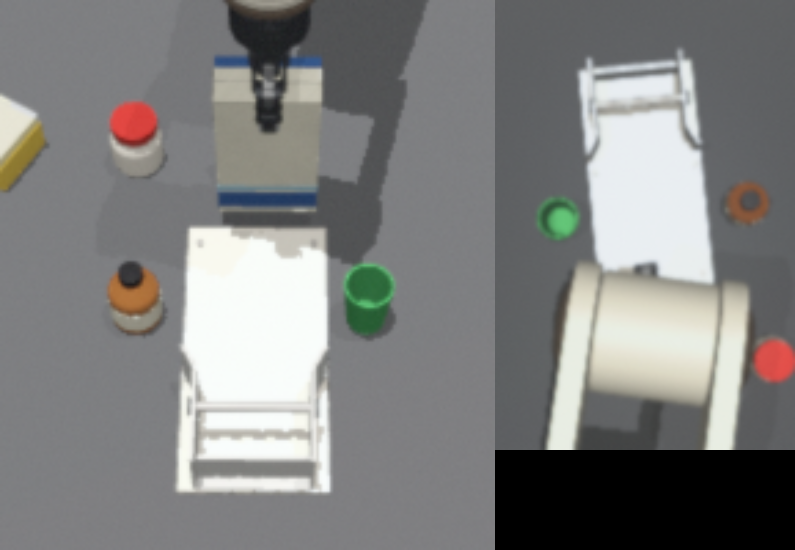

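The carton hangs in the gripper in front of the board, about 11 mm too far left (crop column 268 against the board's middle at 257). The jar stands at (135,140) in the crop, and the beaker and bottle are untouched.

```bash
python3 -m inch '[[0.045,-0.011,0.0025,0,0],[0.045,0,0,0.01,0],[0.045,0,0,0.01,0],[0.045,0,0,0.005,0],[0.045,0,0,0,0],[0.045,0,0,0,0]]'
python3 - <<'E'
from h import *
go(484,-7.5,153.5,1.650)
f=manip.grab_frame("scene")
print(pt(f,(228,192.9),8),pt(f,(279.3,193),8))
img=f["img"];g=cv2.cvtColor(img,cv2.COLOR_BGR2GRAY)
print(g[178:202,254].tolist())
c=big(mask(f,(100,120,40),(130,255,255),(225,170,290,192)));r=cv2.boundingRect(c);print(r, [pt(f,(r[0],r[1]+r[3]),4),pt(f,(r[0]+r[2],r[1]+r[3]),4)])
E
```

```text
t: 10.8
tcp_pos: [484.2, -7.2, 156.8]
orientation: [-3.141, 0.0, 1.65]
force: [0.0, -0.5, -2.3]
gripper_width: 0.635
spin -0.0
t 10.8 tcp [484.2  -7.2 156.8] yaw 1.65 tool d mm [-0.3 -0.2  3.3] F [ 0.  -0.5 -2.3] w 0.635
[524.15370883 -83.45090718] [510.37890046  70.81853465]
[139, 140, 141, 140, 138, 125, 119, 84, 58, 57, 56, 65, 91, 130, 118, 179, 182, 193, 194, 206, 240, 244, 250, 250]
(236, 186, 35, 4) [array([509.20214883, -61.02204177]), array([499.49550077,  44.93525877])]
```

```bash
python3 -m inch '[[0.045,0,0,0.002,0],[0.045,0,0.002,0,0],[0.045,0,0.002,0,0],[0.045,0,0,0,0]]';python3 -m inch '[[0.045,0,0.001,0,0],[0.045,0,0.001,0,0],[0.045,0,0,0,0]]'
```

```text
t: 11.25
tcp_pos: [488.5, -7.0, 154.9]
orientation: [3.141, 0.0, 1.65]
force: [-0.9, 0.5, -2.6]
gripper_width: 0.638
t: 11.55
tcp_pos: [490.1, -6.8, 154.7]
orientation: [-3.141, 0.0, 1.65]
force: [-0.9, -0.8, -2.8]
gripper_width: 0.641
```

```bash
python3 -m inch '[[0.045,0,0.001,0,0],[0.045,0,0,0,0]]';python3 -m inch '[[0.045,0,0.001,0,0],[0.045,0,0,0,0]]';python3 -m inch '[[0.045,0,0.001,0,0],[0.045,0,0,0,0]]'
```

```text
t: 11.75
tcp_pos: [490.6, -6.8, 154.6]
orientation: [-3.14, 0.0, 1.65]
force: [-5.8, -1.4, 1.0]
gripper_width: 0.637
t: 11.95
tcp_pos: [491.1, -6.7, 154.5]
orientation: [-3.138, 0.0, 1.65]
force: [-9.4, -1.3, 2.8]
gripper_width: 0.638
t: 12.15
tcp_pos: [491.5, -6.7, 154.4]
orientation: [-3.137, -0.0, 1.65]
force: [-14.2, -1.8, 5.1]
gripper_width: 0.635
```

```bash
python3 -m inch '[[0.045,0,-0.002,0,0],[0.045,0,0,0.0012,0],[0.045,0,0,0,0],[0.0854,0,0,0,0],[0.0854,0,0,0,0],[0.0854,0,0,0,0],[0.0854,0,0,-0.02,0],[0.0854,0,0,-0.04,0]]';python3 -m inch '[[0.0854,0,0,-0.03,0],[0.06,0,-0.03,0,0.1],[0.06,0,-0.03,0,0],[0.06,0,-0.015,0,0.15],[0.06,0,0,0,0.15],[0.06,0,0,0,0.15],[0.06,0,0,0,0.15],[0.06,0,0,0,0.15]]';python3 -m inch '[[0.06,0,0,0,0.15],[0.06,0,0,0,0.15],[0.06,0,0,0,0.15],[0.06,0,0,0,0.15],[0.06,0,0,0,0.121],[0.06,0,0,0,0]]';python3 -c "
from h import *
go(435,-11,168,0.079)
f=manip.grab_frame('top');g=manip.grab_frame('scene')
cv2.imwrite('pics/c3.png',np.vstack([cv2.resize(f['img'][120:300,170:350],(540,540))]) if 0 else np.hstack([cv2.resize(f['img'][120:300,190:310],(360,540)),cv2.resize(g['img'][110:300,170:310],(398,540))]))"
```

```text
t: 12.95
tcp_pos: [490.3, -6.6, 212.1]
orientation: [-3.137, -0.001, 1.65]
force: [0.5, -0.6, 0.1]
gripper_width: 1.003
t: 13.75
tcp_pos: [416.5, -8.2, 243.8]
orientation: [3.141, -0.0, 0.794]
force: [0.2, 0.0, 0.5]
gripper_width: 0.707
t: 14.35
tcp_pos: [416.5, -8.1, 243.7]
orientation: [3.141, -0.0, 0.077]
force: [0.6, -0.3, 0.1]
gripper_width: 0.706
spin -0.002
t 14.35 tcp [416.5  -8.1 243.7] yaw 0.077 tool d mm [18.2  4.3 75.7] F [ 0.6 -0.3  0.1] w 0.706
```

View pics/c3.png

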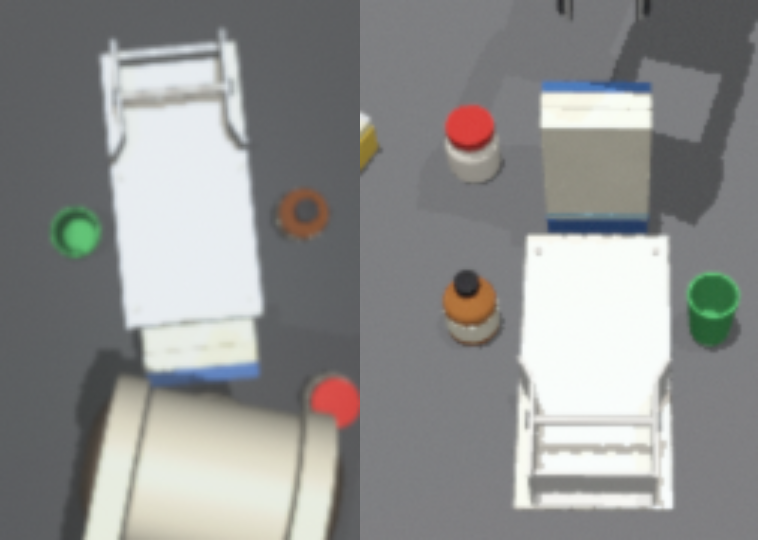

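The carton stands upright and square against the board's front edge (foot at scene-crop columns 548–646, board at 527–668). The opening side faces the robot.

```bash
python3 -m inch '[[0.06,0,0.003,0.035,0],[0.06,0,0,0.035,0],[0.06,0.01,0,0.004,0],[0.06,0.01,0,0,0],[0.06,0.01,0,0,0],[0.06,0.005,0,0,0],[0.06,0.005,0,0,0]]';python3 -m inch '[[0.06,0.005,0,0,0],[0.06,0.005,0,0,0],[0.06,0.005,0,0,0],[0.06,0.005,0,0,0],[0.06,0.005,0,0,0],[0.06,0.005,0,0,0]]';python3 -m inch '[[0.06,0.005,0,0,0],[0.06,0.005,0,0,0],[0.06,0,0,0,0]]'
python3 - <<'E'
from h import *
f=manip.grab_frame('scene');g=f['img'][110:300,170:310];cv2.imwrite('pics/c4.png',cv2.resize(g,(398,540)))
E
```

```text
t: 15.15
tcp_pos: [457.4, -7.9, 170.4]
orientation: [3.141, -0.001, 0.079]
force: [-0.3, -0.1, 0.7]
gripper_width: 0.703
t: 15.75
tcp_pos: [486.7, -5.6, 169.6]
orientation: [3.142, 0.0, 0.079]
force: [-0.4, -0.4, 0.4]
gripper_width: 0.704
t: 16.05
tcp_pos: [496.8, -4.8, 169.5]
orientation: [3.142, 0.0, 0.079]
force: [-0.6, 0.1, -0.4]
gripper_width: 0.7
```

View pics/c4.png

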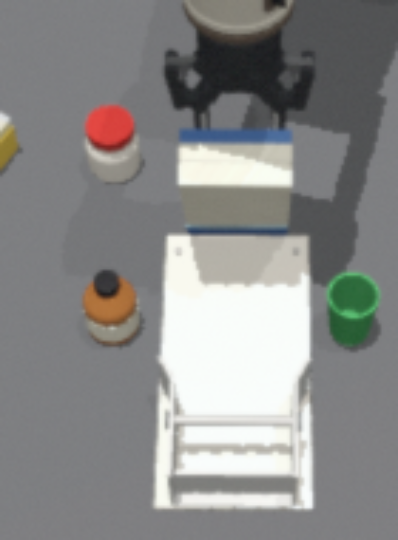

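It tips about its foot, squarely, nearly at the balance point. I'll keep pushing gently.

```bash
python3 -m inch '[[0.06,0.004,0,0,0],[0.06,0.004,0,0,0],[0.06,0.004,0,0,0],[0.06,0.004,0,0,0],[0.06,0.004,0,0,0],[0.06,0.004,0,0,0],[0.06,0.004,0,0,0],[0.06,0,0,0,0]]'; python3 -m inch '[[0.06,0,0,0,0],[0.06,0,0,0,0],[0.06,0,0,0,0],[0.06,0,0,0,0]]';python3 - <<'E'
from h import *
f=manip.grab_frame('scene');g=f['img'][110:300,170:310];cv2.imwrite('pics/c5.png',cv2.resize(g,(398,540)))
E
```

```text
t: 16.9
tcp_pos: [524.6, -2.6, 169.5]
orientation: [3.142, 0.0, 0.079]
force: [0.3, 0.4, 0.4]
gripper_width: 0.703
t: 17.3
tcp_pos: [524.1, -2.7, 169.6]
orientation: [3.141, -0.0, 0.079]
force: [-0.7, -0.2, -1.2]
gripper_width: 0.704
```

View pics/c5.png

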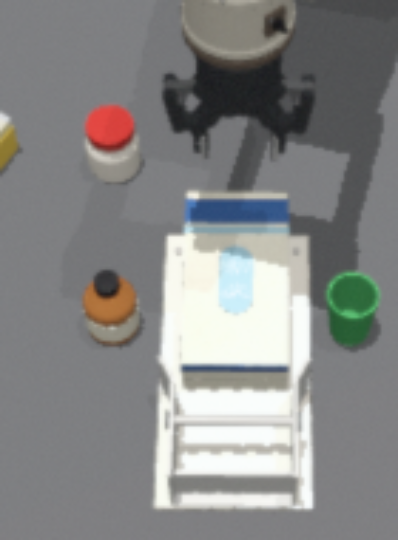

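The carton lies flat, with its opening up at (236,278) in the crop. Its foot end overhangs the front edge a little, and its leading end (row 370) is still ahead of the bar (row 420).

Run:
```python
from h import *
f=manip.grab_frame('scene')
O=np.array([517.5,-5.5]);a=.079;R=np.array([[np.cos(a),np.sin(a)],[-np.sin(a),np.cos(a)]])
m=mask(f,(100,100,40),(130,255,255),(225,170,285,260))
for u in(238,245,252,259,266,270):
    v=np.flatnonzero(m[:,u]);k=np.flatnonzero(m[:,u][:230]);print(u,v[0],v[-1],"foot",(R@(pt(f,(u,v[0]-.5),63)-O)).round(1),"lead",(R@(pt(f,(u,v[-1]+.5),63)-O)).round(1))
for u in range(232,276,1):
    pass
r=m[182:190].any(0);u=np.flatnonzero(r);print("sides",R@(pt(f,(u[0]-.5,183),63)-O),R@(pt(f,(u[-1]+.5,183),63)-O))
go(470,-9,110,.079)
```

```text
238 181 239 foot [ -8.6 -46.4] lead [183.5 -40. ]
245 181 239 foot [ -8.9 -25.9] lead [183.3 -20.9]
252 181 239 foot [-9.1 -5.4] lead [183.   -1.8]
259 181 187 foot [-9.4 15.1] lead [14.9 15.4]
266 181 187 foot [-9.7 35.7] lead [14.7 35.8]
270 181 187 foot [-9.8 47.4] lead [14.5 47.4]
sides [  0.21464788 -56.37162344] [-1.12357526 51.79041868]
spin -0.0
t 17.4 tcp [524.2  -2.7 169.6] yaw 0.079 tool d mm [-54.5   2.   59.6] F [ 0.3 -0.2  0.7] w 0.704
```

```bash
python3 -m inch '[[0.06,-0.02,0.001,0,0],[0.06,-0.025,0.002,0,0],[0.06,-0.015,0,0,0],[0.06,0,0,0.04,0],[0.06,0,0,0.05,0],[0.06,0,0,0.04,0],[0.06,0,0,0.012,0],[0.06,0,0,0,0]]';python3 -m inch '[[0.06,0.01,0,0,0],[0.06,0.01,0,0,0],[0.06,0.01,0,0,0],[0.06,0.01,0,0,0],[0.06,0.01,0,0,0],[0.06,0.01,0,0,0],[0.06,0,0,0,0]]'
python3 - <<'E'
from h import *
go(593,-1,26,.079)
f=manip.grab_frame('scene');g=f['img'][110:300,170:310];cv2.imwrite('pics/c6.png',cv2.resize(g,(398,540)))
E
```

```text
t: 18.2
tcp_pos: [464.1, -10.3, 26.9]
orientation: [-3.141, 0.002, 0.079]
force: [0.2, -0.4, 1.1]
gripper_width: 0.704
t: 18.9
tcp_pos: [525.7, -5.6, 27.6]
orientation: [3.142, -0.0, 0.079]
force: [-0.2, 0.1, 0.1]
gripper_width: 0.704
spin -0.0
t 18.9 tcp [525.7  -5.6  27.6] yaw 0.079 tool d mm [67.4  0.7  1.6] F [-0.2  0.1  0.1] w 0.704
```

View pics/c6.png

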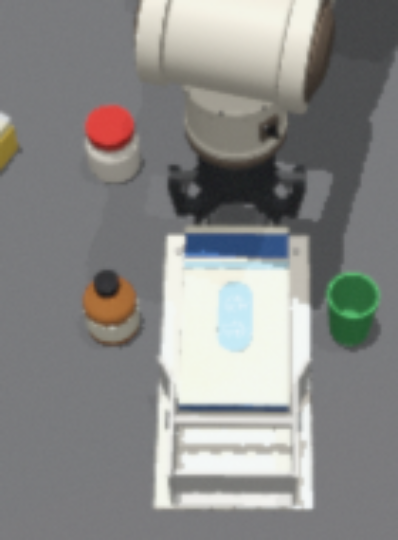

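The carton is going straight into the slot (leading strip at row 407, just short of the bar). I'll continue, then finish under force watch.

```bash
python3 -m inch '[[0.06,0.01,0,0,0],[0.06,0.01,0,0,0],[0.06,0.01,0,0,0],[0.06,0,0,0,0]]';python3 -m inch '[[0.06,0.01,0,0,0],[0.06,0.01,0,0,0],[0.06,0,0,0,0]]'; python3 -m inch '[[0.06,0.004,0,0,0],[0.06,0.004,0,0,0],[0.06,0,0,0,0]]';  python3 -m inch '[[0.06,0.002,0,0,0],[0.06,0.002,0,0,0],[0.06,0,0,0,0]]'
```

```text
t: 19.35
tcp_pos: [555.7, -3.3, 27.6]
orientation: [3.141, -0.001, 0.079]
force: [-0.0, -0.3, 0.6]
gripper_width: 0.704
t: 19.65
tcp_pos: [575.5, -1.7, 27.6]
orientation: [3.141, -0.001, 0.079]
force: [0.2, -0.2, -1.0]
gripper_width: 0.703
t: 19.95
tcp_pos: [582.7, -1.1, 27.6]
orientation: [3.141, -0.0, 0.079]
force: [0.5, 0.3, 0.2]
gripper_width: 0.704
t: 20.25
tcp_pos: [586.5, -0.8, 27.7]
orientation: [3.141, -0.0, 0.079]
force: [0.1, 0.9, 0.4]
gripper_width: 0.701
```

```bash
for i in 1 2 3 4; do python3 -m inch '[[0.06,0.002,0,0,0],[0.06,0,0,0,0]]' | grep -E "tcp|force"; done
```

```text
tcp_pos: [588.4, -0.6, 27.6]
force: [0.0, 0.4, -0.3]
tcp_pos: [590.5, -0.5, 27.6]
force: [-0.1, -0.2, -0.9]
tcp_pos: [591.2, -0.4, 27.5]
force: [-11.9, -0.9, 6.9]
tcp_pos: [591.2, -0.4, 27.5]
force: [-34.0, -4.1, 21.5]
```

Firm contact at the stop. I'll back off, lift clear and check.

```bash
python3 -m inch '[[0.06,-0.01,0,0,0],[0.06,-0.03,0,0,0],[0.06,-0.04,0,0,0],[0.06,-0.03,0,-0.03,0],[0.06,-0.02,0,-0.05,0],[0.06,-0.01,0,-0.05,0],[0.06,0,0,-0.05,0],[0.06,0,0,0,0]]'
python3 - <<'E'
from h import *
f=manip.grab_frame('scene');t=manip.grab_frame('top')
O=np.array([517.5,-5.5]);a=.079;R=np.array([[np.cos(a),np.sin(a)],[-np.sin(a),np.cos(a)]])
for n,g,roi,h in(("scene",f,(225,170,285,215),63),("top",t,(225,150,275,230),63)):
    c=big(mask(g,(100,110,40),(130,255,255),roi));p=np.array([R@(pt(g,q[0],h)-O) for q in c],np.float32);print(n,"foot band",cv2.minAreaRect(p),p.min(0),p.max(0))
cv2.imwrite('pics/c7.png',np.hstack([cv2.resize(f['img'][150:300,190:310],(430,538)),cv2.resize(t['img'][110:260,200:300],(359,538))]))
E
```

```text
t: 21.85
tcp_pos: [458.3, -11.4, 209.8]
orientation: [3.139, -0.01, 0.079]
force: [0.8, -0.3, -1.0]
gripper_width: 0.704
scene foot band ((100.14488983154297, -1.9716567993164062), (6.459856986999512, 98.63370513916016), 0.7045028209686279) [ 96.34297  -51.324493] [103.97898   47.341507]
top foot band ((110.00532531738281, 1.3683013916015625), (98.17198181152344, 21.35993003845215), 89.96076965332031) [ 99.29845 -47.71191] [120.67437   50.457996]
```

View pics/c7.png

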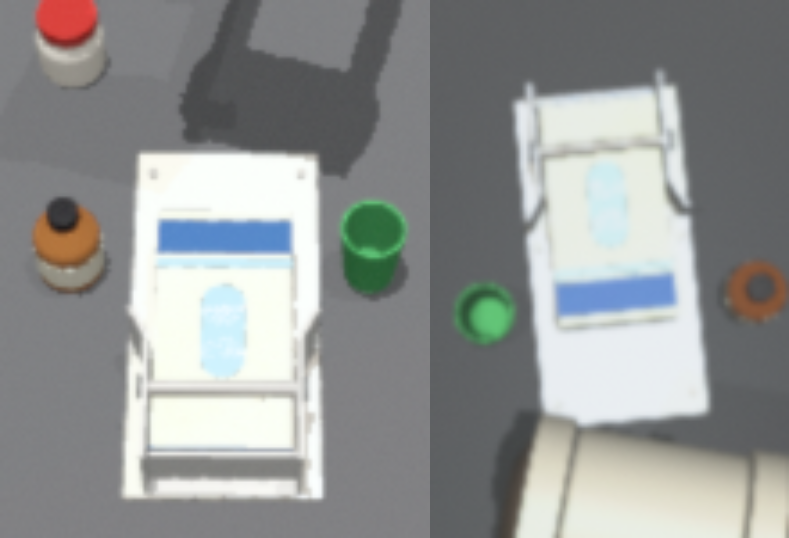

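The carton lies under the bar, with its leading strip at the stop (scene crop row 447) and its opening up. It is straight to about 0.7°, and nothing is touching the robot. I'm handing in.

```bash
python3 -c "
from rig import manip
print(manip.finish_job())"
```

```text
the job is handed in; nothing more can be done
None
```

The glove carton is loaded: flat on its back, opening up, under the bar and against the end stop. I handed the job in at about 22 s of the 72 s allowed; no verdict is reported.

- **What I did:** The jar was the container in the way, so I stood it to the right at about (430, −148) mm. I stood the carton against the board's front edge, tipped it over and pushed it in with two fingers.
- **Home against the stop:** The last push ended at a firm contact with 34 N on the wrist. In the final pictures, the leading end is at the stop. The foot band starts about 99 mm along the holder in the top view and the foot edge is at roughly 88–90 mm, against 87 mm nominal.
- **Straightness and side position:** The skew is 0.0° in the top view and 0.7° in the scene view. The two cameras disagreed on sideways position, +1.4 mm in the top view and −2.0 mm in the scene view, both within the 7 mm limit.
- **Other items:** Jar, beaker and bottle stood upright in the final pictures. The tip box was in neither final crop. Its corner showed unmoved in the pictures up to the slide, and the arm did not go near it.
- **Hard contact:** I set the jar down with about 60 N on the wrist for a moment, under the 120 N limit.

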